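Open the child-resistant cap of the brush-cleaner jug

TASK

Open the brush-cleaner jug: push its red child-resistant cap down firmly until the collapsing spout has bottomed out and the cap's spring gives, keep pushing while you turn the cap about a fifth of a turn anticlockwise, then lift it off. Set the cap down (do not drop it) in the blue tray, top up, and let go. Never force it: do not press or twist the cap violently against the jug, and leave the glue bottle, the brush and the wooden candle holder where they are.

Things in the scene. Friction and masses are not known exactly. Their poses are not given: they have to be found in the camera images.
- cap_mid (a point): Centre (half-way up, on the axis) of the red round ribbed cap: 52 mm diameter, 43 mm tall, about 60 g. z points out of its closed flat top, x along the white mark on the top. It starts locked on the jug's spout, its top 30 mm above the spout's mouth. Grip it round its upper 18 mm, at any yaw.
- cap_rim (a point): Centre of the cap's open lower rim. The cap holds a spring: pressing it down relative to the spout takes 8 N to start and 1.3 N more per mm; at 4 mm (13 N) it comes clear of its two catches and can turn, at 6.5 mm (16 N) it meets a hard stop. More than 35 N between cap and jug, from pressing, twisting or pulling, breaks it.
- cap_top (a point): Centre of the cap's flat top. Not pressed, the cap is locked (0.1 rad of play). Kept pressed 4 to 6.5 mm it turns anticlockwise seen from above: at 1.0 to 1.05 rad from its start it leaves the catches, is pushed up by its spring, and lifts straight off anywhere from 1.1 to 2.2 rad; at 2.3 rad is a stop. It does not turn clockwise.
- mouth (a point): Centre of the top rim of the jug's grey spout (29 mm diameter, 41 mm over the catches), hidden in the cap at first. z up, 215 mm above the table. The spout collapses: at about 4 N it slides straight down into the jug by 3 to 25 mm, a different amount each time that cannot be seen, until it bottoms out hard, and stays down. Only then does the cap's spring give.
- jug: White plastic jug with a green label, 90 mm (x) by 130 mm (y), its shoulder 150 mm high, held fast in a wooden frame of 128 x 158 x 30 mm fixed to the table: it cannot move. Origin on the table under its centre, on the spout's axis; z up.
- tray_in (a point): Centre of the inner floor (5 mm above the table) of the blue tray, 170 x 170 mm outside, walls 5 mm thick and 16 mm high above the table; fixed. x and y along its sides.
- glue: Loose white glue bottle, 48 mm diameter, 120 mm tall, standing. Origin at the centre of its underside. Leave it alone.
- brush: Loose paint brush, 170 mm long, lying along its x. Origin at the centre of its underside. Leave it alone.
- holder: Loose wooden candle holder block, 60 (x) x 150 (y) x 35 mm, with three round holes. Origin at the centre of its underside. Leave it alone.
- spout: The jug's spout itself; its origin is its mouth (see mouth).
Mind the look-alikes: they are no part of the job. Of the things shaped like the part that bears cap_mid, the red one is meant. Of the things that look like the part that bears tray_in, take the one that is nearest to the robot's base at the start.

How it is judged:
By the outcome, as a careful person would: the job done as asked, in the order asked, and still so for the second after the job is handed in, with the robot touching nothing.
It also fails if it takes over 61 s, if anything falls off the work surface, if the arm or the gripper's body presses on something with over 40 N, if the wrist force passes 120 N, or if a joint passes its speed limit or range.

ROBOT

A 6-joint arm with a two-finger parallel gripper is mounted at the origin on the work surface. World frame = base frame: x ahead of the robot, y to its left, z up, the work surface at z = 0. Lengths are in m, angles in rad, forces in N, time in s.
With the tool pointing down it reaches from about 0.425 to 0.95 m from the base axis. Payload 3.5 kg.
Tool frame: the origin (TCP) lies between the finger pads; the fingertips stand 17 mm ahead of it and the grasp point (between the pads) lies 2 mm behind it; z points along the fingers, y is the direction in which the jaws open and shut (so a half turn about z gives the same grasp; the last joint's range is limited). The gripper opens to 85 mm and grips with 20 to 120 N. Pads are 22 mm wide; open, the fingers measure 114 mm over their backs; the gripper's body (76 mm by 85 mm) begins 54 mm behind the grasp point. The pads swing forward as they close: fully open they stand 13 mm farther back than shut.
Start: joints at [1.152, 0.286, 1.577, -0, 1.279, -0.15], TCP at [0.179, 0.651, 0.248] pointing down, gripper open.
Joint ranges: [-2.77, 2.77], [-0.9, 2.22], [0.21, 2.48], [-1.53, 4.67], [0.24, 2.81], [-2.84, 2.84]. Speed limits (rad/s): [2.79, 2.79, 3.14, 3.14, 3.14, 3.14].

INTERFACE

Orientations are given as a unit quaternion [x, y, z, w].
In Python, from plant import ctrl gives the robot as it stands.
- The arm moves only by the tool carry_out, never from a script. Its argument "commands" is a list of rows, each an object with "delta_pos": the shift along the tool's x, y, z in m, a list of three; "delta_rot": the turn, a rotation vector about the tool's x, y, z in rad, a list of three; "claw": the opening in per cent of the stroke, from 0 (shut) to 100 (fully open). A call has 1 to 8 rows; each row is the pose to reach, as a shift and turn from the pose measured when the call began, along the tool's axes at that moment; what a row does not reach only later rows make up. A row lasts 1/12 s, in which the tool goes at most 41.7 mm and 7.16 degrees, less where a joint would pass 70% of its speed; a pose out of reach is approached as far as the arm can. A call with a gripper value outside its range is refused whole. The fingers move at their own pace and stop on an object; "force" is the grip in N (left out, the last holds). Time passes only in rows, so rows that repeat a pose let the fingers close. It gives the time, the measured TCP pose, the force and the opening at its end, in the units of the state.
- ctrl.get_state(): the state, without advancing time (a new reading comes with each control period).
- ctrl.read_camera(name): name is "scene" or "top" or "wrist"; returns (picture, depth): 420x560x3 uint8, red, green, blue; 420x560 float32, m along the optical axis (not along the pixel's ray), 0 where there is no reading.
- ctrl.camera_info(name): a dict with "fx", "fy", "cx", "cy" (pixels), "k1" (the pictures are not rectified: a ray, as slopes to the right and down, at radius r is drawn at 1 + k1 r^2 times it, then the intrinsics apply), "rvec" (rotation vector, rad) and "tvec" (3), from world to camera coordinates, as OpenCV has them; the wrist camera has in their place "mount" (4x4, takes a point from camera to tool coordinates, whose origin is the TCP and whose axes are the flange's). Camera axes: x right, y down, z forward; pixel columns grow to the right and rows downward; lengths in m; the calibration is good to about 2 mm. A picture is of the moment at which its call begins: read the wrist's pose just before it. camera_info takes no time and is no camera call.
- ctrl.sign_off(): hands the job in, once; it reports no verdict.
The state is a dict: "time": time; "qpos": joint angles; "dq": joint speeds; "joint_efforts": joint torques, N m; "eef_pos": TCP position; "tcp_rot": TCP orientation; "contact_force": force on the tool from outside, world axes, zero at the start; "wrist_torque": the same for the moment, N m; "opening": opening from 0.0 (shut) to 1.0 (fully open).
Only numpy, scipy, OpenCV 4.12 (cv2) and the standard library are available. Lean on these libraries where they do the work, as an engineer would, in place of code of your own. Each camera call takes 0.05 s, during which the arm holds its last target.

## Working session

There is one attempt and no reset: what is moved stays moved. The work goes in short steps, Python scripts to look and compute and a tool call to move; the robot and the scene stay as the last step left them, time stands still between calls to the robot, and variables do not carry over. Pictures are saved under pics/ and viewed, and the job is handed in when it is done.

Besides the shell and the picture viewer there is one more tool, called as a command line: name --argument value ..., lists and objects as JSON in quotes. carry_out: Moves the arm, as the interface text tells. Its arguments: {"type":"object","properties":{"commands":{"type":"array"},"force":{"type":"number"}},"required":["commands"]}

```bash
ls; mkdir -p pics
python3 - <<'E'
from plant import ctrl
import cv2,numpy as np
s=ctrl.get_state(); print(s)
for n in ["scene","top","wrist"]:
    im,d=ctrl.read_camera(n); print(n,ctrl.camera_info(n))
    cv2.imwrite(f"pics/{n}0.png",im[:,:,::-1]); np.save(f"pics/{n}0_d.npy",d); np.save(f"pics/{n}0_i.npy",im)
E
```

```text
pics
{'time': 0.0, 'qpos': array([ 1.15200971e+00,  2.87223241e-01,  1.57818911e+00, -5.62305659e-06,
        1.27860878e+00, -1.50015865e-01]), 'dq': array([-0.00077452,  0.00070751,  0.00028494,  0.00078198, -0.00239294,
        0.00038241]), 'joint_efforts': array([-1.19623095e-03, -4.05978048e+01, -2.92626321e+01, -1.93404476e-04,
        5.75882150e-03,  8.58177572e-06]), 'eef_pos': array([0.17897018, 0.65019407, 0.24690219]), 'tcp_rot': array([ 1.33980350e-01,  9.90983245e-01, -1.16621885e-03, -3.38111565e-04]), 'contact_force': array([-0.35205102, -0.2725696 , -1.19863597]), 'wrist_torque': array([ 0.0462052 , -0.00637916, -0.01524492]), 'opening': 1.0005637740182085}
scene {'fx': 416.2184995992866, 'fy': 416.2184995992866, 'cx': 287.1855993871687, 'cy': 200.106117810227, 'k1': -0.0893254205714399, 'rvec': array([ 1.67024477,  1.47317499, -0.83588517]), 'tvec': array([-0.01027785, -0.1437611 ,  1.58455339])}
top {'fx': 469.6364732539463, 'fy': 469.6364732539463, 'cx': 270.63151586467575, 'cy': 205.78458768073847, 'k1': -0.036112069540199146, 'rvec': array([ 2.20381603, -2.1572187 ,  0.06463585]), 'tvec': array([-0.07115341,  0.58688054,  1.3976993 ])}
wrist {'fx': 327.11407522661534, 'fy': 327.11407522661534, 'cx': 276.41154604585455, 'cy': 210.38470732596616, 'k1': -0.073060264445842, 'mount': array([[ 8.95072404e-04, -9.60489010e-01, -2.78316477e-01,
         7.11539346e-02],
       [ 9.99999428e-01,  6.96674373e-04,  8.11751487e-04,
        -9.27606611e-04],
       [-5.85782425e-04, -2.78317044e-01,  9.60489084e-01,
        -1.25058185e-01],
       [ 0.00000000e+00,  0.00000000e+00,  0.00000000e+00,
         1.00000000e+00]])}
```

View pics/top0.png

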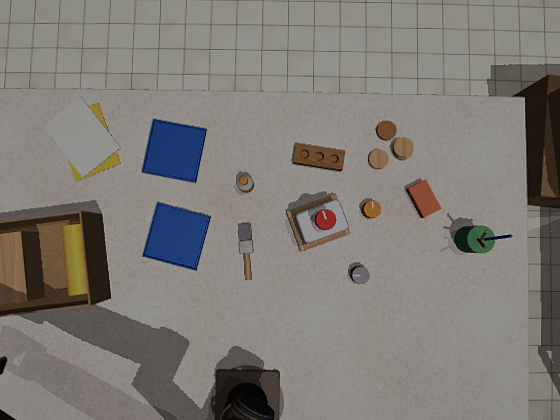

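View pics/scene0.png

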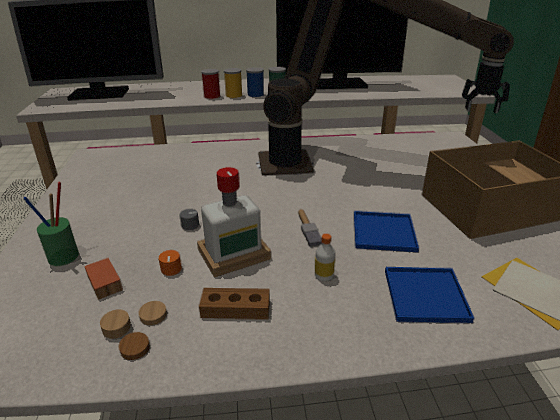

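View pics/wrist0.png

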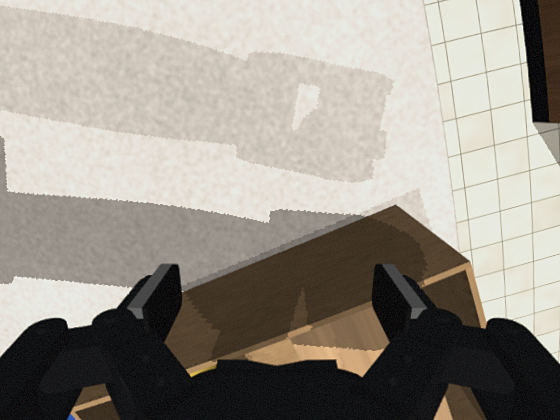

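The top view shows these cap candidates: red on the jug (326,219), orange (372,208) and grey (360,274). The wood discs at about (386,130), (402,148) and (378,158) also look similar. The trays are at (176,236) and (175,150). I choose the red cap and the tray at (176,236), which is nearer the base at about (247,395). Next I measure them and check the choice in a crop.

```bash
cat > h.py <<'E'
import numpy as np,cv2
from scipy.spatial.transform import Rotation as R
from plant import ctrl
def cam(n,eef=None,quat=None):
    c=ctrl.camera_info(n); K=np.array([[c['fx'],0,c['cx']],[0,c['fy'],c['cy']],[0,0,1.]]); D=np.array([c['k1'],0,0,0,0])
    if 'mount' in c:
        T=np.eye(4);T[:3,:3]=R.from_quat(quat).as_matrix();T[:3,3]=eef
        M=T@c['mount']
    else:
        A=np.eye(4);A[:3,:3]=cv2.Rodrigues(c['rvec'])[0];A[:3,3]=c['tvec'];M=np.linalg.inv(A)
    return K,D,M
def rays(n,px,**k):
    K,D,M=cam(n,**k); u=cv2.undistortPoints(np.float64(px).reshape(-1,1,2),K,D).reshape(-1,2)
    return np.c_[u,np.ones(len(u))],M
def pts(n,px,z,**k):   # by depth
    r,M=rays(n,px,**k); p=r*np.asarray(z).reshape(-1,1); return p@M[:3,:3].T+M[:3,3]
def plane(n,px,h,**k):
    r,M=rays(n,px,**k); d=r@M[:3,:3].T; o=M[:3,3]; t=(h-o[2])/d[:,2]; return o+d*t[:,None]
def cloud(n,d,**k):
    v,u=np.nonzero(d>0); return pts(n,np.c_[u,v],d[v,u],**k),u,v
E
python3 - <<'E'
from h import *
im=np.load('pics/top0_i.npy');d=np.load('pics/top0_d.npy')
P,u,v=cloud('top',d); c=im[v,u].astype(int); r,g,b=c.T
red=(r>120)&(g<60)&(b<60)&(abs(u-326)<25)&(abs(v-219)<25)
Q=P[red];print('red',red.sum(),np.percentile(Q[:,2],[5,50,95]));T=Q[Q[:,2]>np.median(Q[:,2])-.01]
print(T.min(0),T.max(0),(T.min(0)+T.max(0))/2)
(cx,cy),rad=cv2.minEnclosingCircle(np.float32(T[:,:2]));print('top circ',cx,cy,rad)
m=np.zeros(im.shape[:2],np.uint8)
blue=(b>90)&(r<60)&(b>g+40)
m[v[blue],u[blue]]=255
n,l,st,ce=cv2.connectedComponentsWithStats(m)
for i in range(1,n):
    if st[i,4]>300:
        k=l[v,u]==i; q=P[k]; rr=cv2.minAreaRect(np.float32(q[:,:2]));print(ce[i],rr,np.percentile(q[:,2],[5,50,95]))
# table height
print('table',np.median(P[(abs(u-220)<10)&(abs(v-330)<10)][:,2]))
for name,(a,bb,w) in dict(glue=(245,182,14),brush=(246,250,35),holder=(319,156,30),grey=(360,274,14),orange=(372,208,14),jug=(318,221,38)).items():
    k=(abs(u-a)<w)&(abs(v-bb)<w)&(P[:,2]>.012); q=P[k]; print(name,q.min(0).round(3),q.max(0).round(3))
sc=cv2.resize(im[170:290,130:400],None,fx=2.9,fy=2.9,interpolation=cv2.INTER_CUBIC);cv2.imwrite('pics/crop0.png',sc[:,:,::-1])
E
```

```text
red 278 [0.24123599 0.24461115 0.24827752]
[ 0.51900347 -0.22516395  0.2388414 ] [ 0.5648569  -0.17658197  0.25074638] [ 0.54193018 -0.20087296  0.24479389]
top circ 0.541682243347168 -0.20114196836948395 0.024995695799589157
[174.26473902 150.69508074] ((0.7553625106811523, 0.24164114892482758), (0.16472622752189636, 0.16944755613803864), 79.73249816894531) [-0.00010603  0.00516729  0.01294819]
[176.6344048  235.53585306] ((0.4915298819541931, 0.2263489067554474), (0.16760483384132385, 0.16824893653392792), 76.68194580078125) [-0.0002573   0.00489957  0.01309118]
table -0.0005368531559141188
glue [ 0.629 -0.005  0.017] [0.676 0.041 0.125]
brush [ 0.367 -0.006  0.012] [0.535 0.039 0.027]
holder [ 0.701 -0.277  0.012] [ 0.781 -0.123  0.044]
grey [ 0.364 -0.353  0.015] [ 0.414 -0.301  0.05 ]
orange [ 0.56  -0.385  0.012] [ 0.61  -0.333  0.05 ]
jug [ 0.457 -0.295  0.014] [ 0.627 -0.105  0.251]
```

Run:
```python
from h import *
im=np.load('pics/scene0_i.npy')
cv2.imwrite('pics/crop1.png',cv2.resize(im[150:290,160:300],None,fx=4,fy=4,interpolation=cv2.INTER_CUBIC)[:,:,::-1])
```

```text
(no output)
```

View pics/crop0.png

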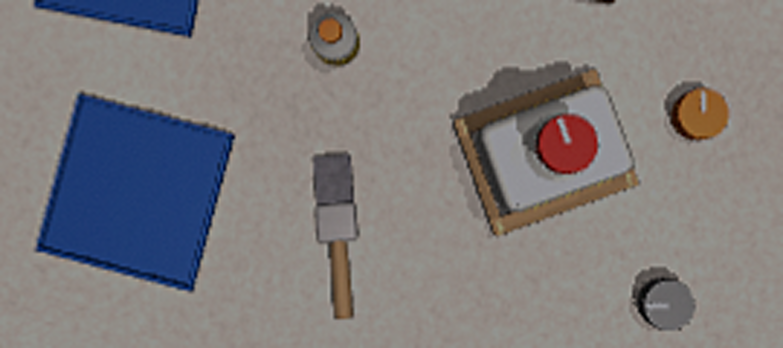

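View pics/crop1.png

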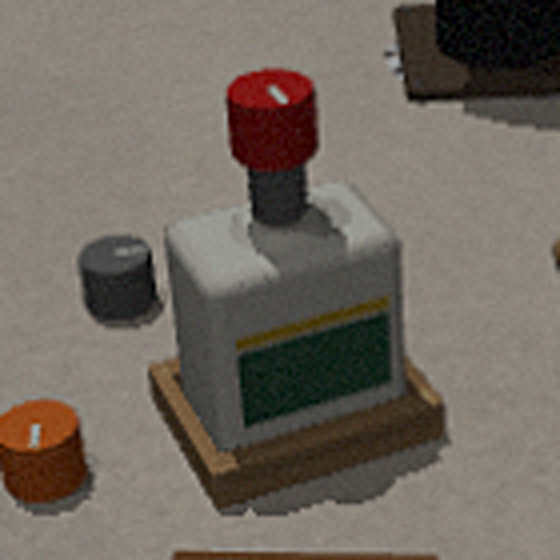

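```bash
cat >> h.py <<'E'
def Rdown(psi): # tool y at world angle psi, z down
    c,s=np.cos(psi),np.sin(psi); return np.array([[-s,c,0],[c,s,0],[0,0,-1.]])
def go(p,psi,pos=None,quat=None):
    s=ctrl.get_state(); pos=s['eef_pos'] if pos is None else pos; q=s['tcp_rot'] if quat is None else quat
    A=R.from_quat(q).as_matrix()
    print('dpos',(A.T@(np.array(p)-pos)).round(4),'drot',R.from_matrix(A.T@Rdown(psi)).as_rotvec().round(4))
def st():
    s=ctrl.get_state(); A=R.from_quat(s['tcp_rot']).as_matrix()
    print('t',round(s['time'],2),'p',s['eef_pos'].round(4),'psi',round(np.arctan2(A[1,1],A[0,1]),4),'tilt',A[:2,2].round(4),'F',s['contact_force'].round(2),'M',s['wrist_torque'].round(2),'op',round(float(s['opening']),3),'q',s['qpos'].round(3))
E
python3 - <<'E'
from h import *
st(); go([.40,.48,.36],0.8)
E
```

```text
t 0.15 p [0.179  0.6503 0.2472] psi 1.302 tilt [-0.0008 -0.0017] F [ 0.3  -0.44 -0.29] M [ 0.   -0.02  0.09] op 0.999 q [ 1.152  0.287  1.578 -0.     1.279 -0.15 ]
dpos [-0.2582 -0.1057 -0.1127] drot [-1.90e-03  2.00e-04  5.02e-01]
```

carry_out --commands '[{"delta_pos": [0,0,-0.04],"delta_rot": [0,0,0],"claw": 100},{"delta_pos": [-0.03,-0.012,-0.08],"delta_rot": [0,0,0.06],"claw": 100},{"delta_pos": [-0.065,-0.026,-0.1],"delta_rot": [0,0,0.15],"claw": 100},{"delta_pos": [-0.1,-0.04,-0.113],"delta_rot": [0,0,0.24],"claw": 100},{"delta_pos": [-0.137,-0.056,-0.113],"delta_rot": [0,0,0.32],"claw": 100},{"delta_pos": [-0.175,-0.072,-0.113],"delta_rot": [0,0,0.4],"claw": 100},{"delta_pos": [-0.213,-0.087,-0.113],"delta_rot": [0,0,0.48],"claw": 100},{"delta_pos": [-0.25,-0.102,-0.113],"delta_rot": [0,0,0.5],"claw": 100}]'

```text
time: 0.82
eef_pos: [0.3915, 0.4863, 0.3603]
tcp_rot: [0.376, 0.927, -0.001, -0.0]
contact_force: [1.0, 0.9, 0.5]
opening: 1.0
```

Run:
```python
from h import *
st(); go([.53,.15,.36],0.1); go([.541,-.201,.35],-.75)
```

```text
t 0.82 p [0.3915 0.4863 0.3603] psi 0.7993 tilt [-0.0008 -0.0017] F [1.01 0.87 0.47] M [ 0.04 -0.05 -0.  ] op 1.0 q [ 7.310e-01  1.140e-01  1.575e+00 -1.000e-03  1.455e+00 -6.800e-02]
dpos [-0.3337 -0.1445  0.0008] drot [-0.0015  0.0012  0.6993]
dpos [-0.5863 -0.3885  0.0113] drot [-1.0000e-03  1.9000e-03  1.5493e+00]
```

carry_out --commands '[{"delta_pos": [-0.035,-0.015,0],"delta_rot": [0,0,0.09],"claw": 100},{"delta_pos": [-0.07,-0.03,0],"delta_rot": [0,0,0.19],"claw": 100},{"delta_pos": [-0.105,-0.046,0],"delta_rot": [0,0,0.29],"claw": 100},{"delta_pos": [-0.14,-0.061,0],"delta_rot": [0,0,0.39],"claw": 100},{"delta_pos": [-0.175,-0.076,0],"delta_rot": [0,0,0.49],"claw": 100},{"delta_pos": [-0.21,-0.092,0],"delta_rot": [0,0,0.59],"claw": 100},{"delta_pos": [-0.248,-0.11,0],"delta_rot": [0,0,0.69],"claw": 100},{"delta_pos": [-0.285,-0.125,0],"delta_rot": [0,0,0.78],"claw": 100}]'

```text
time: 1.48
eef_pos: [0.5087, 0.1961, 0.3605]
tcp_rot: [0.702, 0.712, -0.001, 0.0]
contact_force: [0.8, 1.8, -0.3]
opening: 1.004
```

Run:
```python
from h import *
st(); go([.541,-.201,.35],-.75)
```

```text
t 1.48 p [0.5087 0.1961 0.3605] psi 0.0148 tilt [-0.001  -0.0017] F [ 0.8   1.77 -0.25] M [ 0.07 -0.01  0.01] op 1.004 q [ 0.182 -0.067  1.759 -0.002  1.451  0.168]
dpos [-0.3975  0.0265  0.0112] drot [-3.000e-04  2.000e-03  7.648e-01]
```

carry_out --commands '[{"delta_pos": [-0.038,0.002,0],"delta_rot": [0,0,0.08],"claw": 100},{"delta_pos": [-0.077,0.004,0],"delta_rot": [0,0,0.17],"claw": 100},{"delta_pos": [-0.116,0.007,0],"delta_rot": [0,0,0.27],"claw": 100},{"delta_pos": [-0.155,0.01,0],"delta_rot": [0,0,0.37],"claw": 100},{"delta_pos": [-0.194,0.013,0],"delta_rot": [0,0,0.47],"claw": 100},{"delta_pos": [-0.233,0.015,0],"delta_rot": [0,0,0.57],"claw": 100},{"delta_pos": [-0.272,0.018,0.005],"delta_rot": [0,0,0.67],"claw": 100},{"delta_pos": [-0.31,0.021,0.01],"delta_rot": [0,0,0.76],"claw": 100}]'

```text
time: 2.15
eef_pos: [0.534, -0.1156, 0.3511]
tcp_rot: [0.917, 0.399, -0.001, 0.001]
contact_force: [1.1, 0.9, -0.3]
opening: 0.998
```

Run:
```python
from h import *
st(); go([.541,-.201,.35],-.75)
```

```text
t 2.15 p [ 0.534  -0.1156  0.3511] psi -0.7503 tilt [-0.0002 -0.002 ] F [ 1.15  0.87 -0.31] M [ 0.02 -0.04 -0.02] op 0.998 q [-0.398 -0.062  1.77  -0.002  1.432  0.352]
dpos [-0.0577  0.0634  0.0013] drot [ 0.0012  0.0016 -0.0003]
```

carry_out --commands '[{"delta_pos": [-0.02,0.022,0.001],"delta_rot": [0,0,0],"claw": 100},{"delta_pos": [-0.04,0.044,0.001],"delta_rot": [0,0.001,0],"claw": 100},{"delta_pos": [-0.058,0.063,0.001],"delta_rot": [0.001,0.002,0],"claw": 100},{"delta_pos": [-0.058,0.063,0.001],"delta_rot": [0.001,0.002,0],"claw": 100},{"delta_pos": [-0.058,0.063,0.001],"delta_rot": [0.001,0.002,0],"claw": 100}]'

```text
time: 2.57
eef_pos: [0.5402, -0.2021, 0.3495]
tcp_rot: [0.918, 0.398, -0.0, -0.001]
contact_force: [0.4, 0.6, -0.6]
opening: 1.0
```

Run:
```python
from h import *
st()
s=ctrl.get_state()
im,d=ctrl.read_camera('wrist'); cv2.imwrite('pics/w1.png',im[:,:,::-1])
im2,d2=ctrl.read_camera('top'); im3,d3=ctrl.read_camera('scene');np.savez('pics/w1.npz',im=im,d=d,p=s['eef_pos'],q=s['tcp_rot'],im2=im2,d2=d2,im3=im3,d3=d3)
k=dict(eef=s['eef_pos'],quat=s['tcp_rot'])
P,u,v=cloud('wrist',d,**k);r,g,b=im[v,u].astype(int).T
red=(r>90)&(g<70)&(b<70)&(P[:,2]>.19)&(np.hypot(P[:,0]-.541,P[:,1]+.2)<.05);Q=P[red];T=Q[Q[:,2]>.238]
print(red.sum(),np.percentile(Q[:,2],[1,50,99]),np.median(T[:,2]))
print(T[:,:2].min(0),T[:,:2].max(0),cv2.minEnclosingCircle(np.float32(T[:,:2])))
m=np.zeros(d.shape,np.uint8);m[v[red],u[red]]=255
x,y,w,h=cv2.boundingRect(m);print('bbox',x,y,w,h)
```

```text
t 2.57 p [ 0.5402 -0.2021  0.3495] psi -0.7529 tilt [-0.0008  0.0013] F [ 0.44  0.58 -0.59] M [ 0.04  0.   -0.03] op 1.0 q [-5.340e-01  1.000e-02  1.703e+00  1.000e-03  1.430e+00  2.190e-01]
3219 [0.24288777 0.24450887 0.24607201] 0.24451058621683597
[ 0.51616156 -0.22691135] [ 0.56655742 -0.17645899] ((0.5411098003387451, -0.20160545408725739), 0.025739353150129318)
bbox 243 181 69 65
```

View pics/w1.png

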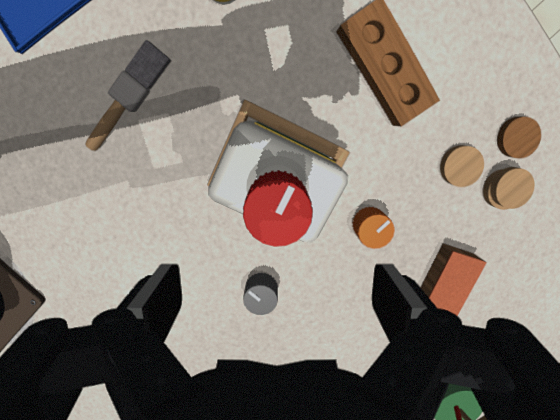

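The wrist view shows the red cap centred at about (278,209) on the jug, clearly distinct from orange (375,228) and grey (261,292). The two cameras agree on its centre to 0.6 mm: (0.5413, -0.2014), top at 0.2445. I'll descend now.

Run:
```python
from h import *
go([.5413,-.2014,.233],-.753)
```

```text
dpos [-0.0006  0.0016  0.1172] drot [-0.0002 -0.0006  0.0037]
```

carry_out --commands '[{"delta_pos": [0,0.0005,0.03],"delta_rot": [0,0,0],"claw": 100},{"delta_pos": [-0.0005,0.001,0.06],"delta_rot": [0,0,0],"claw": 100},{"delta_pos": [-0.0006,0.0013,0.085],"delta_rot": [0,0,0],"claw": 100},{"delta_pos": [-0.0006,0.0013,0.105],"delta_rot": [0,0,0],"claw": 100},{"delta_pos": [-0.0006,0.0013,0.116],"delta_rot": [0,0,0],"claw": 100},{"delta_pos": [-0.0006,0.0013,0.1165],"delta_rot": [0,0,0],"claw": 100},{"delta_pos": [-0.0006,0.0013,0.1165],"delta_rot": [0,0,0],"claw": 100}]'

```text
time: 3.3
eef_pos: [0.5412, -0.2004, 0.234]
tcp_rot: [0.917, 0.4, 0.0, -0.0]
contact_force: [0.8, -1.0, -0.0]
opening: 1.001
```

Run:
```python
from h import *
st()
s=ctrl.get_state()
im,d=ctrl.read_camera('wrist'); cv2.imwrite('pics/w2.png',im[:,:,::-1]);np.savez('pics/w2.npz',im=im,d=d,p=s['eef_pos'],q=s['tcp_rot'])
im,d=ctrl.read_camera('scene'); cv2.imwrite('pics/s2.png',cv2.resize(im[130:270,160:320],None,fx=4,fy=4)[:,:,::-1])
st()
```

```text
t 3.3 p [ 0.5412 -0.2004  0.234 ] psi -0.7482 tilt [0.0001 0.0008] F [ 0.77 -0.99 -0.01] M [ 0.04 -0.02 -0.01] op 1.001 q [-5.310e-01  8.500e-02  1.836e+00  1.000e-03  1.221e+00  2.170e-01]
t 3.4 p [ 0.542  -0.2013  0.2359] psi -0.7487 tilt [ 0.0033 -0.0011] F [-0.92 -0.91  0.2 ] M [0.01 0.02 0.02] op 1.006 q [-5.310e-01  8.400e-02  1.833e+00  1.000e-03  1.221e+00  2.170e-01]
```

View pics/w2.png

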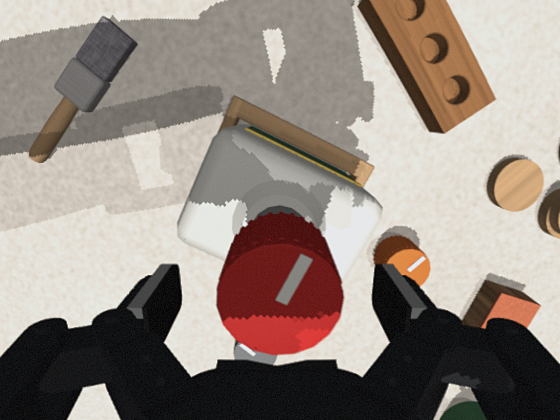

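View pics/s2.png

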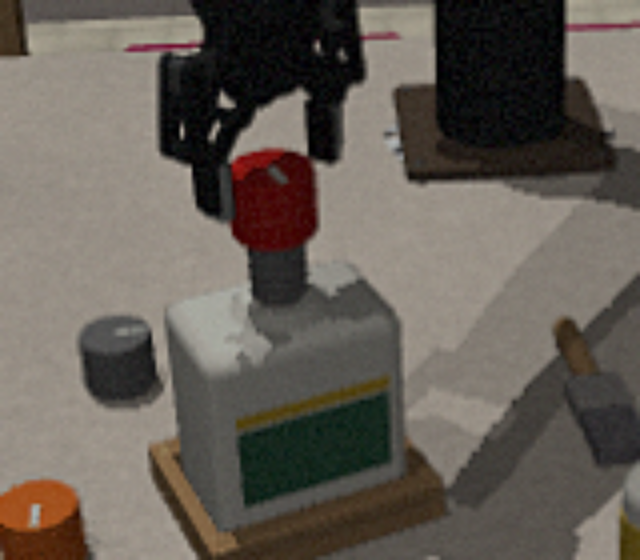

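The wrist view shows the cap between the jaws, centred at about (280,300) with fingers at 180 and 375. I close gently first.

carry_out --commands '[{"delta_pos": [0,0,0.001],"delta_rot": [0,0,0],"claw": 70},{"delta_pos": [0,0,0.001],"delta_rot": [0,0,0],"claw": 63},{"delta_pos": [0,0,0.001],"delta_rot": [0,0,0],"claw": 55},{"delta_pos": [0,0,0.001],"delta_rot": [0,0,0],"claw": 50},{"delta_pos": [0,0,0.001],"delta_rot": [0,0,0],"claw": 40},{"delta_pos": [0,0,0.001],"delta_rot": [0,0,0],"claw": 40}]' --force 20

```text
time: 3.9
eef_pos: [0.5424, -0.2015, 0.2358]
tcp_rot: [0.917, 0.4, 0.002, 0.002]
contact_force: [-0.1, 0.8, 3.2]
opening: 0.602
```

Run:
```python
from h import *
st()
s=ctrl.get_state()
im,d=ctrl.read_camera('wrist'); cv2.imwrite('pics/w3.png',im[:,:,::-1])
st();a=[]
```

```text
t 3.9 p [ 0.5424 -0.2015  0.2358] psi -0.7487 tilt [ 0.0046 -0.0017] F [-0.12  0.83  3.24] M [ 0.11  0.03 -0.05] op 0.602 q [-5.310e-01  8.400e-02  1.833e+00  1.000e-03  1.220e+00  2.170e-01]
t 3.95 p [ 0.5424 -0.2015  0.2357] psi -0.7488 tilt [ 0.0046 -0.0017] F [-0.66  1.1   3.45] M [ 0.13  0.01 -0.04] op 0.602 q [-5.310e-01  8.400e-02  1.833e+00  1.000e-03  1.220e+00  2.170e-01]
```

View pics/w3.png

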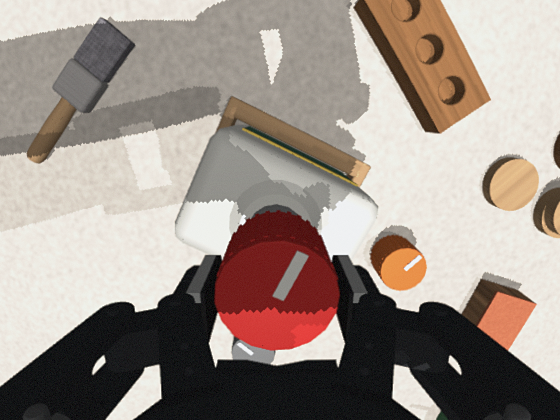

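carry_out --commands '[{"delta_pos": [0,0,0],"delta_rot": [0,0,0],"claw": 40},{"delta_pos": [0,0,0],"delta_rot": [0,0,0],"claw": 40},{"delta_pos": [0,0,0.001],"delta_rot": [0,0,0],"claw": 40},{"delta_pos": [0,0,0.002],"delta_rot": [0,0,0],"claw": 40},{"delta_pos": [0,0,0.003],"delta_rot": [0,0,0],"claw": 40},{"delta_pos": [0,0,0.003],"delta_rot": [0,0,0],"claw": 40}]' --force 90

```text
time: 4.45
eef_pos: [0.5424, -0.2014, 0.2324]
tcp_rot: [0.917, 0.4, 0.002, 0.002]
contact_force: [0.0, 1.5, 1.5]
opening: 0.582
```

Run:
```python
from h import *
st()
```

```text
t 4.45 p [ 0.5424 -0.2014  0.2324] psi -0.7487 tilt [ 0.0045 -0.0016] F [0.02 1.53 1.48] M [ 0.12  0.01 -0.  ] op 0.582 q [-5.310e-01  8.700e-02  1.837e+00  1.000e-03  1.214e+00  2.170e-01]
```

carry_out --commands '[{"delta_pos": [0,0,0.001],"delta_rot": [0,0,0],"claw": 40},{"delta_pos": [0,0,0.002],"delta_rot": [0,0,0],"claw": 40},{"delta_pos": [0,0,0.003],"delta_rot": [0,0,0],"claw": 40},{"delta_pos": [0,0,0.004],"delta_rot": [0,0,0],"claw": 40},{"delta_pos": [0,0,0.004],"delta_rot": [0,0,0],"claw": 40}]' --force 90

```text
time: 4.87
eef_pos: [0.5424, -0.2015, 0.2281]
tcp_rot: [0.917, 0.4, 0.002, 0.002]
contact_force: [-0.1, 0.9, 2.8]
opening: 0.58
```

Run:
```python
from h import *
st()
s=ctrl.get_state()
im,d=ctrl.read_camera('scene'); cv2.imwrite('pics/s4.png',cv2.resize(im[130:270,160:320],None,fx=4,fy=4)[:,:,::-1])
im,d=ctrl.read_camera('wrist'); cv2.imwrite('pics/w4.png',im[:,:,::-1])
st()
```

```text
t 4.87 p [ 0.5424 -0.2015  0.2281] psi -0.7488 tilt [ 0.0045 -0.0015] F [-0.1  0.9  2.8] M [ 0.09  0.03 -0.01] op 0.58 q [-5.310e-01  9.100e-02  1.840e+00  1.000e-03  1.206e+00  2.170e-01]
t 4.97 p [ 0.5424 -0.2015  0.2281] psi -0.7488 tilt [ 0.0045 -0.0015] F [-0.5   0.67  1.74] M [ 0.08 -0.04 -0.01] op 0.583 q [-5.310e-01  9.100e-02  1.840e+00  1.000e-03  1.206e+00  2.170e-01]
```

View pics/s4.png

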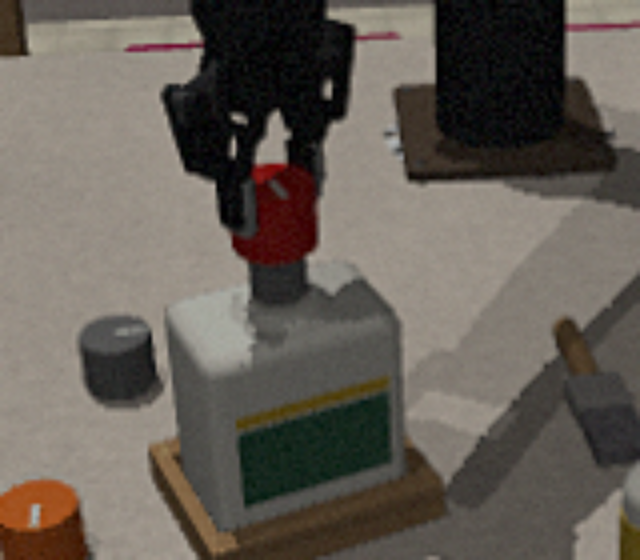

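View pics/w4.png

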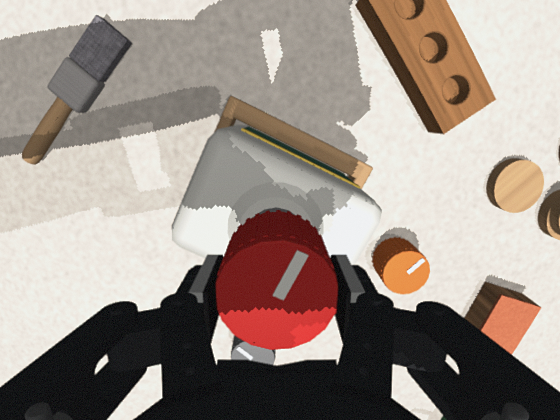

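The cap moves down with the jaws (its top in the crop went from row 150 to 165) at about 2 to 3 N, so the spout is collapsing. I keep going.

carry_out --commands '[{"delta_pos": [0,0,0.001],"delta_rot": [0,0,0],"claw": 40},{"delta_pos": [0,0,0.002],"delta_rot": [0,0,0],"claw": 40},{"delta_pos": [0,0,0.003],"delta_rot": [0,0,0],"claw": 40},{"delta_pos": [0,0,0.004],"delta_rot": [0,0,0],"claw": 40},{"delta_pos": [0,0,0.004],"delta_rot": [0,0,0],"claw": 40}]' --force 90

```text
time: 5.38
eef_pos: [0.5424, -0.2015, 0.2238]
tcp_rot: [0.917, 0.4, 0.002, 0.002]
contact_force: [0.1, 1.5, 2.1]
opening: 0.58
```

carry_out --commands '[{"delta_pos": [0,0,0.001],"delta_rot": [0,0,0],"claw": 40},{"delta_pos": [0,0,0.002],"delta_rot": [0,0,0],"claw": 40},{"delta_pos": [0,0,0.003],"delta_rot": [0,0,0],"claw": 40},{"delta_pos": [0,0,0.004],"delta_rot": [0,0,0],"claw": 40},{"delta_pos": [0,0,0.004],"delta_rot": [0,0,0],"claw": 40}]' --force 90

```text
time: 5.8
eef_pos: [0.5424, -0.2014, 0.2195]
tcp_rot: [0.917, 0.4, 0.002, 0.002]
contact_force: [-0.4, 1.3, 1.8]
opening: 0.584
```

carry_out --commands '[{"delta_pos": [0,0,0.001],"delta_rot": [0,0,0],"claw": 40},{"delta_pos": [0,0,0.002],"delta_rot": [0,0,0],"claw": 40},{"delta_pos": [0,0,0.003],"delta_rot": [0,0,0],"claw": 40},{"delta_pos": [0,0,0.003],"delta_rot": [0,0,0],"claw": 40},{"delta_pos": [0,0,0.003],"delta_rot": [0,0,0],"claw": 40}]' --force 90

```text
time: 6.22
eef_pos: [0.5424, -0.2015, 0.2162]
tcp_rot: [0.917, 0.4, 0.002, 0.002]
contact_force: [0.1, 0.8, 1.0]
opening: 0.582
```

carry_out --commands '[{"delta_pos": [0,0,0.001],"delta_rot": [0,0,0],"claw": 40},{"delta_pos": [0,0,0.002],"delta_rot": [0,0,0],"claw": 40},{"delta_pos": [0,0,0.003],"delta_rot": [0,0,0],"claw": 40},{"delta_pos": [0,0,0.003],"delta_rot": [0,0,0],"claw": 40},{"delta_pos": [0,0,0.003],"delta_rot": [0,0,0],"claw": 40}]' --force 90

```text
time: 6.63
eef_pos: [0.5424, -0.2015, 0.214]
tcp_rot: [0.917, 0.4, 0.002, 0.002]
contact_force: [-3.2, 2.0, 6.1]
opening: 0.577
```

Run:
```python
from h import *
st()
im,d=ctrl.read_camera('scene'); cv2.imwrite('pics/s5.png',cv2.resize(im[130:270,160:320],None,fx=4,fy=4)[:,:,::-1])
```

```text
t 6.63 p [ 0.5424 -0.2015  0.214 ] psi -0.7488 tilt [ 0.0044 -0.0015] F [-3.19  2.04  6.09] M [ 0.23  0.31 -0.03] op 0.577 q [-5.310e-01  1.040e-01  1.853e+00  1.000e-03  1.180e+00  2.170e-01]
```

View pics/s5.png

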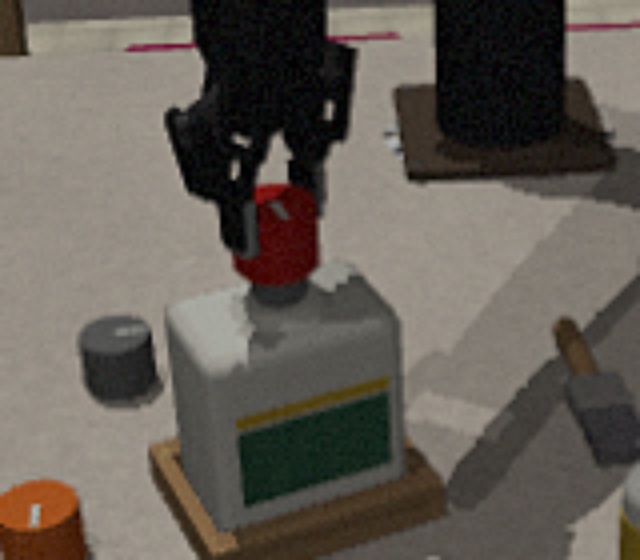

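Bottomed out near z = 0.2142: the force is rising and the cap lags. Now I compress the spring in small steps.

carry_out --commands '[{"delta_pos": [0,0,0.001],"delta_rot": [0,0,0],"claw": 40},{"delta_pos": [0,0,0.002],"delta_rot": [0,0,0],"claw": 40},{"delta_pos": [0,0,0.003],"delta_rot": [0,0,0],"claw": 40},{"delta_pos": [0,0,0.003],"delta_rot": [0,0,0],"claw": 40}]' --force 100

```text
time: 7.02
eef_pos: [0.5424, -0.2015, 0.2124]
tcp_rot: [0.917, 0.4, 0.002, 0.002]
contact_force: [-3.3, 2.9, 8.9]
opening: 0.58
```

Run:
```python
from h import *
st()
```

```text
t 7.02 p [ 0.5424 -0.2015  0.2124] psi -0.7486 tilt [ 0.0041 -0.0016] F [-3.29  2.93  8.87] M [0.39 0.65 0.01] op 0.58 q [-5.310e-01  1.060e-01  1.854e+00  1.000e-03  1.178e+00  2.170e-01]
```

carry_out --commands '[{"delta_pos": [0,-0.0002,0.0015],"delta_rot": [0,0,0],"claw": 40},{"delta_pos": [0,-0.0004,0.0025],"delta_rot": [0,0,0],"claw": 40},{"delta_pos": [0,-0.0005,0.0035],"delta_rot": [0,0,0],"claw": 40},{"delta_pos": [0,-0.0005,0.0045],"delta_rot": [0,0,0],"claw": 40},{"delta_pos": [0,-0.0005,0.0045],"delta_rot": [0,0,0],"claw": 40},{"delta_pos": [0,-0.0005,0.0045],"delta_rot": [0,0,0],"claw": 40}]' --force 100

```text
time: 7.52
eef_pos: [0.5424, -0.2015, 0.2107]
tcp_rot: [0.917, 0.4, 0.002, 0.002]
contact_force: [-4.5, 1.8, 10.8]
opening: 0.577
```

Run:
```python
from h import *
st()
```

```text
t 7.52 p [ 0.5424 -0.2015  0.2107] psi -0.7485 tilt [ 0.005  -0.0026] F [-4.52  1.79 10.77] M [0.41 0.72 0.07] op 0.577 q [-0.531  0.107  1.856  0.     1.173  0.217]
```

carry_out --commands '[{"delta_pos": [0,-0.0005,0.0025],"delta_rot": [0,0,0],"claw": 40},{"delta_pos": [0,-0.0007,0.0035],"delta_rot": [0,0,0],"claw": 40},{"delta_pos": [0,-0.0007,0.0045],"delta_rot": [0,0,0],"claw": 40},{"delta_pos": [0,-0.0007,0.005],"delta_rot": [0,0,0],"claw": 40},{"delta_pos": [0,-0.0007,0.005],"delta_rot": [0,0,0],"claw": 40},{"delta_pos": [0,-0.0007,0.005],"delta_rot": [0,0,0],"claw": 40}]' --force 100

```text
time: 8.02
eef_pos: [0.5424, -0.2014, 0.209]
tcp_rot: [0.917, 0.4, 0.002, 0.003]
contact_force: [-4.6, 3.0, 12.7]
opening: 0.578
```

Run:
```python
from h import *
st()
im,d=ctrl.read_camera('scene'); cv2.imwrite('pics/s6.png',cv2.resize(im[130:270,160:320],None,fx=4,fy=4)[:,:,::-1])
im,d=ctrl.read_camera('wrist'); cv2.imwrite('pics/w6.png',im[:,:,::-1])
st()
a=cv2.imread('pics/w4.png');b=cv2.imread('pics/w6.png')
cv2.imwrite('pics/cmp6.png',np.hstack([a[190:390,150:410],b[190:390,150:410]]))
```

```text
t 8.02 p [ 0.5424 -0.2014  0.209 ] psi -0.7483 tilt [ 0.0062 -0.004 ] F [-4.58  3.04 12.73] M [ 0.44  0.83 -0.04] op 0.578 q [-0.531  0.108  1.858 -0.     1.168  0.218]
t 8.12 p [ 0.5424 -0.2014  0.209 ] psi -0.7484 tilt [ 0.0062 -0.0039] F [-4.32  1.89 12.94] M [ 0.41  0.87 -0.01] op 0.574 q [-0.531  0.108  1.858 -0.     1.168  0.218]
```

View pics/cmp6.png

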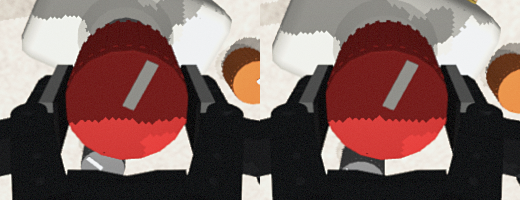

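View pics/s6.png

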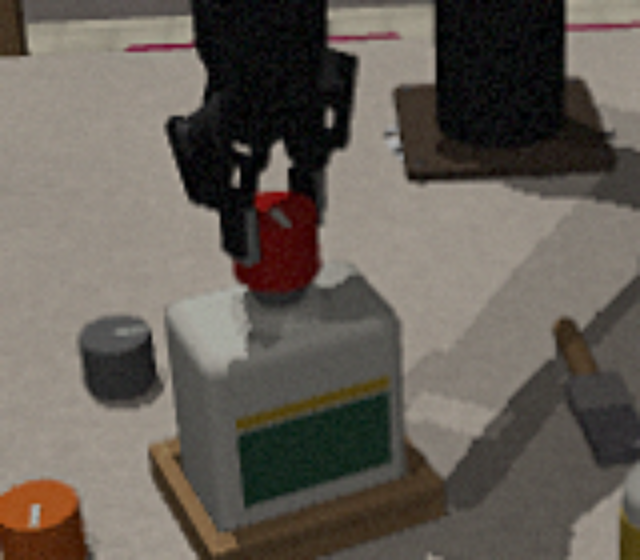

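There is no slip: the cap sits the same against the pads in both crops. The spring is compressed about 5 mm at about 13 to 14 N. I start turning anticlockwise, which is negative about tool z, while holding the push.

carry_out --commands '[{"delta_pos": [0,-0.0005,0.0034],"delta_rot": [0,0,-0.05],"claw": 40},{"delta_pos": [0,-0.0005,0.0034],"delta_rot": [0,0,-0.1],"claw": 40},{"delta_pos": [0,-0.0005,0.0034],"delta_rot": [0,0,-0.15],"claw": 40},{"delta_pos": [0,-0.0005,0.0034],"delta_rot": [0,0,-0.2],"claw": 40},{"delta_pos": [0,-0.0005,0.0034],"delta_rot": [0,0,-0.25],"claw": 40}]' --force 100

```text
time: 8.53
eef_pos: [0.5439, -0.2022, 0.2097]
tcp_rot: [0.859, 0.512, 0.003, 0.006]
contact_force: [-0.6, 0.2, 12.1]
opening: 0.58
```

Run:
```python
from h import *
st()
im,d=ctrl.read_camera('wrist'); cv2.imwrite('pics/w7.png',im[:,:,::-1])
a=cv2.imread('pics/w6.png');b=cv2.imread('pics/w7.png')
cv2.imwrite('pics/cmp7.png',np.hstack([a[190:390,150:410],b[190:390,150:410]]))
```

```text
t 8.53 p [ 0.5439 -0.2022  0.2097] psi -0.4962 tilt [ 0.012  -0.0072] F [-0.64  0.23 12.13] M [0.26 0.32 0.06] op 0.58 q [-0.531  0.107  1.857 -0.     1.163 -0.034]
```

View pics/cmp7.png

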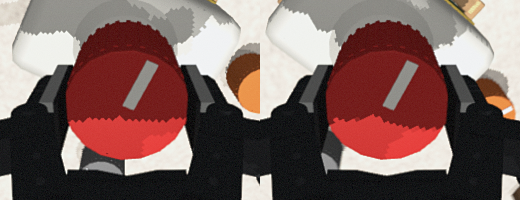

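Run:
```python
from h import *
go([.5435,-.202,.2093-.0035],-.2)
go([.5435,-.202,.2093-.0035],-.35)
```

```text
dpos [-0.0001 -0.0005  0.0039] drot [ 0.0138  0.0027 -0.2942]
dpos [-0.0001 -0.0005  0.0039] drot [ 0.0139  0.0017 -0.1442]
```

carry_out --commands '[{"delta_pos": [0,-0.0003,0.0038],"delta_rot": [0.003,0,-0.05],"claw": 40},{"delta_pos": [0,-0.0005,0.004],"delta_rot": [0.006,0,-0.1],"claw": 40},{"delta_pos": [0,-0.0005,0.004],"delta_rot": [0.008,0,-0.15],"claw": 40},{"delta_pos": [0,-0.0005,0.004],"delta_rot": [0.01,0,-0.2],"claw": 40},{"delta_pos": [0,-0.0005,0.004],"delta_rot": [0.01,0.001,-0.25],"claw": 40},{"delta_pos": [0,-0.0005,0.004],"delta_rot": [0.01,0.001,-0.3],"claw": 40}]' --force 100

```text
time: 9.08
eef_pos: [0.5444, -0.2024, 0.2092]
tcp_rot: [0.772, 0.636, 0.001, 0.003]
contact_force: [-4.2, 2.8, 12.9]
opening: 0.577
```

Run:
```python
from h import *
st(); s=ctrl.get_state(); go([.543,-.202,s['eef_pos'][2]-.0035],.1)
```

```text
t 9.08 p [ 0.5444 -0.2024  0.2092] psi -0.1923 tilt [ 0.0053 -0.0043] F [-4.25  2.78 12.95] M [ 0.52  0.71 -0.17] op 0.577 q [-5.300e-01  1.130e-01  1.853e+00 -1.000e-03  1.170e+00 -3.380e-01]
dpos [ 0.0002 -0.0015  0.0035] drot [ 0.0056  0.0041 -0.2923]
```

carry_out --commands '[{"delta_pos": [0,-0.0005,0.0036],"delta_rot": [0.0,0,-0.05],"claw": 40},{"delta_pos": [0,-0.001,0.0037],"delta_rot": [0.001,0,-0.1],"claw": 40},{"delta_pos": [0,-0.001,0.0037],"delta_rot": [0.001,0.001,-0.15],"claw": 40},{"delta_pos": [0,-0.001,0.0037],"delta_rot": [0.002,0.001,-0.2],"claw": 40},{"delta_pos": [0,-0.001,0.0037],"delta_rot": [0.002,0.001,-0.25],"claw": 40},{"delta_pos": [0,-0.001,0.0037],"delta_rot": [0.002,0.001,-0.3],"claw": 40}]' --force 100

```text
time: 9.58
eef_pos: [0.5438, -0.202, 0.2088]
tcp_rot: [0.667, 0.745, 0.0, 0.003]
contact_force: [-5.5, 4.4, 13.2]
opening: 0.58
```

Run:
```python
from h import *
st(); s=ctrl.get_state(); go([.543,-.202,s['eef_pos'][2]-.0035],.4)
im,d=ctrl.read_camera('wrist'); cv2.imwrite('pics/w8.png',im[:,:,::-1])
a=cv2.imread('pics/w6.png');b=cv2.imread('pics/w8.png')
cv2.imwrite('pics/cmp8.png',np.hstack([a[190:390,150:410],b[190:390,150:410]]))
```

```text
t 9.58 p [ 0.5438 -0.202   0.2088] psi 0.1096 tilt [ 0.0043 -0.0029] F [-5.55  4.44 13.16] M [ 0.7   0.86 -0.15] op 0.58 q [-0.53   0.112  1.854 -0.     1.171 -0.64 ]
dpos [ 0.0001 -0.0008  0.0035] drot [ 0.0034  0.0039 -0.2904]
```

View pics/cmp8.png

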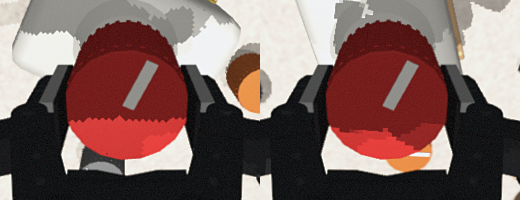

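carry_out --commands '[{"delta_pos": [0,-0.0005,0.0034],"delta_rot": [0.0,0,-0.05],"claw": 40},{"delta_pos": [0,-0.001,0.0034],"delta_rot": [0.0,0,-0.1],"claw": 40},{"delta_pos": [0,-0.001,0.0034],"delta_rot": [0.0,0.0,-0.15],"claw": 40},{"delta_pos": [0,-0.001,0.0034],"delta_rot": [0.001,0.001,-0.2],"claw": 40},{"delta_pos": [0,-0.001,0.0034],"delta_rot": [0.001,0.001,-0.25],"claw": 40},{"delta_pos": [0,-0.001,0.0034],"delta_rot": [0.001,0.001,-0.3],"claw": 40}]' --force 100

```text
time: 10.13
eef_pos: [0.5437, -0.2023, 0.209]
tcp_rot: [0.547, 0.837, 0.0, 0.003]
contact_force: [-4.3, 3.4, 13.8]
opening: 0.574
```

Run:
```python
from h import *
st()
```

```text
t 10.13 p [ 0.5437 -0.2023  0.209 ] psi 0.4133 tilt [ 0.0056 -0.0027] F [-4.28  3.35 13.78] M [ 0.7   0.66 -0.21] op 0.574 q [-5.310e-01  1.120e-01  1.854e+00  1.000e-03  1.170e+00 -9.450e-01]
```

carry_out --commands '[{"delta_pos": [0,-0.0005,0.0034],"delta_rot": [0.0,0,-0.06],"claw": 40},{"delta_pos": [0,-0.0005,0.0034],"delta_rot": [0.0,0,-0.12],"claw": 40},{"delta_pos": [0,-0.0005,0.0034],"delta_rot": [0.0,0.0,-0.18],"claw": 40},{"delta_pos": [0,-0.0005,0.0034],"delta_rot": [0.001,0.001,-0.24],"claw": 40},{"delta_pos": [0,-0.0005,0.0034],"delta_rot": [0.001,0.001,-0.3],"claw": 40},{"delta_pos": [0,-0.0005,0.0034],"delta_rot": [0.001,0.001,-0.3],"claw": 40}]' --force 100

```text
time: 10.63
eef_pos: [0.5434, -0.2021, 0.2088]
tcp_rot: [0.415, 0.91, 0.0, 0.002]
contact_force: [-5.6, 3.9, 13.4]
opening: 0.577
```

Run:
```python
from h import *
st()
im,d=ctrl.read_camera('wrist'); cv2.imwrite('pics/w9.png',im[:,:,::-1])
a=cv2.imread('pics/w6.png');b=cv2.imread('pics/w9.png')
cv2.imwrite('pics/cmp9.png',np.hstack([a[190:390,150:410],b[190:390,150:410]]))
```

```text
t 10.63 p [ 0.5434 -0.2021  0.2088] psi 0.7155 tilt [ 0.0042 -0.0016] F [-5.62  3.91 13.43] M [0.8  0.99 0.12] op 0.577 q [-5.310e-01  1.120e-01  1.854e+00  1.000e-03  1.171e+00 -1.247e+00]
```

View pics/cmp9.png

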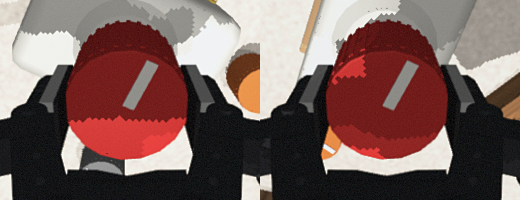

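The tool and cap have turned 1.46 rad with no slip. I ease upward slowly and watch for any pull.

carry_out --commands '[{"delta_pos": [0,0,0.002],"delta_rot": [0,0,0],"claw": 40},{"delta_pos": [0,0,0],"delta_rot": [0,0,0],"claw": 40},{"delta_pos": [0,0,-0.002],"delta_rot": [0,0,0],"claw": 40},{"delta_pos": [0,0,-0.004],"delta_rot": [0,0,0],"claw": 40},{"delta_pos": [0,0,-0.005],"delta_rot": [0,0,0],"claw": 40},{"delta_pos": [0,0,-0.006],"delta_rot": [0,0,0],"claw": 40},{"delta_pos": [0,0,-0.007],"delta_rot": [0,0,0],"claw": 40}]' --force 100

```text
time: 11.27
eef_pos: [0.5433, -0.202, 0.2157]
tcp_rot: [0.415, 0.91, 0.0, 0.002]
contact_force: [-1.0, 0.8, 2.8]
opening: 0.578
```

Run:
```python
from h import *
st()
```

```text
t 11.27 p [ 0.5433 -0.202   0.2157] psi 0.7143 tilt [ 0.004  -0.0015] F [-0.97  0.82  2.81] M [0.25 0.18 0.06] op 0.578 q [-5.310e-01  1.050e-01  1.849e+00  1.000e-03  1.184e+00 -1.246e+00]
```

carry_out --commands '[{"delta_pos": [0,0,-0.001],"delta_rot": [0,0,0],"claw": 40},{"delta_pos": [0,0,-0.002],"delta_rot": [0,0,0],"claw": 40},{"delta_pos": [0,0,-0.004],"delta_rot": [0,0,0],"claw": 40},{"delta_pos": [0,0,-0.006],"delta_rot": [0,0,0],"claw": 40},{"delta_pos": [0,0,-0.008],"delta_rot": [0,0,0],"claw": 40}]' --force 100

```text
time: 11.68
eef_pos: [0.5431, -0.202, 0.2232]
tcp_rot: [0.415, 0.91, 0.0, 0.002]
contact_force: [-0.5, 0.3, -0.6]
opening: 0.574
```

Run:
```python
from h import *
st()
```

```text
t 11.68 p [ 0.5431 -0.202   0.2232] psi 0.7143 tilt [ 0.0031 -0.0011] F [-0.53  0.27 -0.59] M [-0.01  0.03  0.02] op 0.574 q [-5.310e-01  9.800e-02  1.842e+00  1.000e-03  1.199e+00 -1.246e+00]
```

carry_out --commands '[{"delta_pos": [0,0,-0.006],"delta_rot": [0,0,0],"claw": 40},{"delta_pos": [0,0,-0.014],"delta_rot": [0,0,0],"claw": 40},{"delta_pos": [0,0,-0.024],"delta_rot": [0,0,0],"claw": 40},{"delta_pos": [0,0,-0.036],"delta_rot": [0,0,0],"claw": 40},{"delta_pos": [0,0,-0.048],"delta_rot": [0,0,0],"claw": 40},{"delta_pos": [0,0,-0.06],"delta_rot": [0,0,0],"claw": 40},{"delta_pos": [0,0,-0.07],"delta_rot": [0,0,0],"claw": 40}]' --force 100

```text
time: 12.27
eef_pos: [0.5432, -0.2021, 0.2957]
tcp_rot: [0.415, 0.91, 0.0, 0.003]
contact_force: [0.0, -0.1, -1.2]
opening: 0.58
```

Run:
```python
from h import *
st()
go([.51,0.0,.29],0.9);go([.4915,0.2263,.25],0.9)
im,d=ctrl.read_camera('scene'); cv2.imwrite('pics/s10.png',cv2.resize(im[60:330,150:510],None,fx=2.2,fy=2.2)[:,:,::-1])
```

```text
t 12.27 p [ 0.5432 -0.2021  0.2957] psi 0.7143 tilt [ 0.0052 -0.0024] F [ 0.01 -0.12 -1.22] M [ 0.05 -0.02  0.  ] op 0.58 q [-5.310e-01  4.000e-02  1.768e+00  1.000e-03  1.327e+00 -1.246e+00]
dpos [0.1745 0.1073 0.005 ] drot [ 0.0019  0.0054 -0.1857]
dpos [0.3578 0.2414 0.0444] drot [ 0.0019  0.0054 -0.1857]
```

View pics/s10.png

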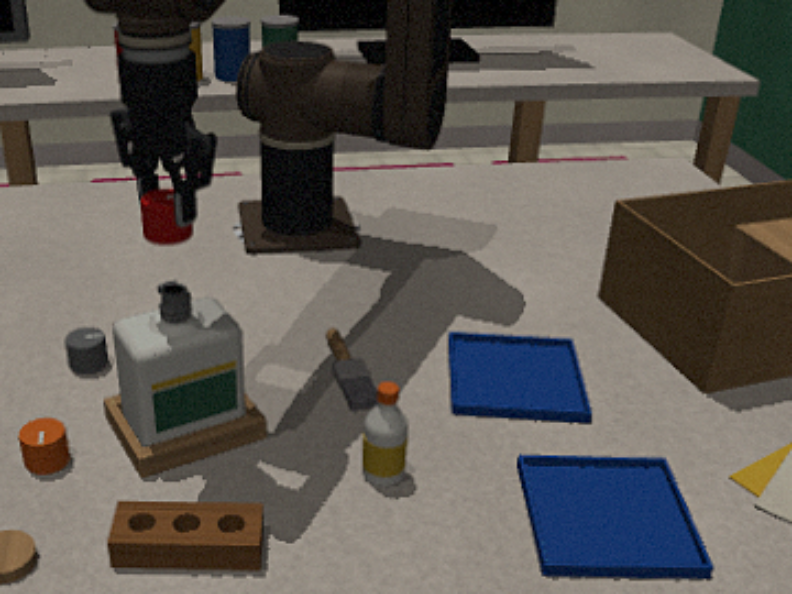

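The scene view shows the spout bare at (175,300) and the red cap held at (168,215). I carry it to the near tray at (518,375).

carry_out --commands '[{"delta_pos": [0.02,0.013,0],"delta_rot": [0,0,0],"claw": 40},{"delta_pos": [0.05,0.033,0],"delta_rot": [0,0,0],"claw": 40},{"delta_pos": [0.08,0.054,0],"delta_rot": [0,0.002,0],"claw": 40},{"delta_pos": [0.11,0.074,0],"delta_rot": [0.001,0.003,0],"claw": 40},{"delta_pos": [0.14,0.094,0],"delta_rot": [0.001,0.004,0],"claw": 40},{"delta_pos": [0.17,0.115,0],"delta_rot": [0.002,0.005,0],"claw": 40},{"delta_pos": [0.2,0.135,0],"delta_rot": [0.002,0.005,0],"claw": 40},{"delta_pos": [0.23,0.155,0],"delta_rot": [0.002,0.005,0],"claw": 40}]' --force 80

```text
time: 12.98
eef_pos: [0.5099, 0.0744, 0.2968]
tcp_rot: [0.415, 0.91, 0.0, 0.002]
contact_force: [-0.1, 0.1, -1.3]
opening: 0.58
```

Run:
```python
from h import *
st()
go([.4915,0.2263,.20],.714)
```

```text
t 12.98 p [0.5099 0.0744 0.2968] psi 0.7141 tilt [ 0.0041 -0.0017] F [-0.09  0.1  -1.26] M [ 0.11  0.04 -0.02] op 0.58 q [-0.051 -0.109  1.911 -0.002  1.335 -0.765]
dpos [0.1272 0.0854 0.0965] drot [0.002  0.004  0.0001]
```

carry_out --commands '[{"delta_pos": [0.025,0.017,0],"delta_rot": [0,0.001,0],"claw": 40},{"delta_pos": [0.05,0.034,0.01],"delta_rot": [0.001,0.002,0],"claw": 40},{"delta_pos": [0.08,0.054,0.025],"delta_rot": [0.002,0.004,0],"claw": 40},{"delta_pos": [0.105,0.071,0.045],"delta_rot": [0.002,0.004,0],"claw": 40},{"delta_pos": [0.122,0.082,0.07],"delta_rot": [0.002,0.004,0],"claw": 40},{"delta_pos": [0.127,0.085,0.095],"delta_rot": [0.002,0.004,0],"claw": 40},{"delta_pos": [0.127,0.085,0.105],"delta_rot": [0.002,0.004,0],"claw": 40},{"delta_pos": [0.127,0.085,0.105],"delta_rot": [0.002,0.004,0],"claw": 40}]' --force 80

```text
time: 13.65
eef_pos: [0.4893, 0.2256, 0.1882]
tcp_rot: [0.415, 0.91, -0.002, -0.003]
contact_force: [-0.1, -0.9, -0.5]
opening: 0.579
```

Run:
```python
from h import *
st()
s=ctrl.get_state()
im,d=ctrl.read_camera('wrist'); cv2.imwrite('pics/w11.png',im[:,:,::-1])
go([.4915,0.2263,.06],.714)
```

```text
t 13.65 p [0.4893 0.2256 0.1882] psi 0.7152 tilt [-0.0066 -0.002 ] F [-0.13 -0.88 -0.5 ] M [-0.02  0.03  0.02] op 0.579 q [ 0.244  0.049  1.962 -0.     1.138 -0.471]
dpos [1.000e-04 1.400e-03 1.305e-01] drot [-0.0026 -0.001   0.0002]
```

View pics/w11.png

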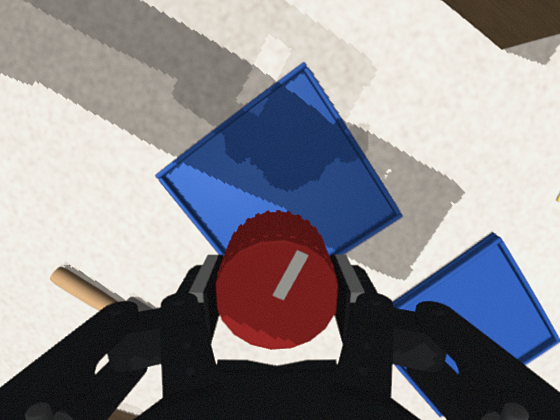

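Run:
```python
from h import *
s=ctrl.get_state()
print(plane('wrist',[[280,165],[157,176],[304,64],[402,215],[280,290]],.016,eef=s['eef_pos'],quat=s['tcp_rot']).round(3))
K,D,M=cam('wrist',s['eef_pos'],s['tcp_rot']); A=np.linalg.inv(M)
print(cv2.projectPoints(np.array([[.4915,.2263,.005],[.755,.2416,.005],[.4893,.2256,.197]]),cv2.Rodrigues(A[:3,:3])[0],A[:3,3],K,D)[0])
print(M.round(3)[:3,3], R.from_quat(s['tcp_rot']).as_matrix().round(2))
im,d=ctrl.read_camera('top'); cv2.imwrite('pics/t11.png',im[:,:,::-1])
im,d=ctrl.read_camera('scene'); cv2.imwrite('pics/s11.png',im[:,:,::-1])
```

```text
[[0.474 0.247 0.016]
 [0.394 0.164 0.016]
 [0.433 0.327 0.016]
 [0.595 0.289 0.016]
 [0.559 0.15  0.016]]
[[[278.90196576 191.27646061]]

 [[460.62948646 329.29453264]]

 [[275.96716376 292.87627074]]]
[0.444 0.278 0.316] [[-0.65  0.76 -0.  ]
 [ 0.76  0.65 -0.  ]
 [ 0.   -0.   -1.  ]]
```

View pics/s11.png

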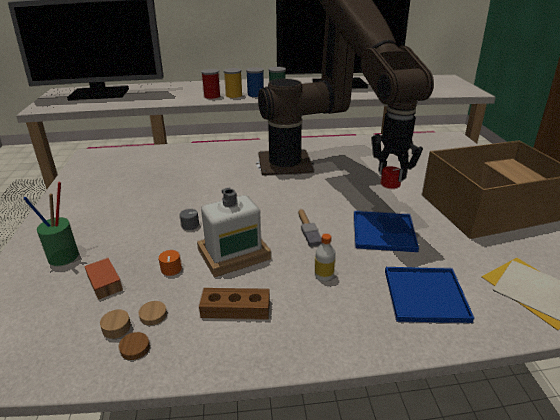

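The wrist view shows the tray under the held cap. Its opposite corners at (157,176) and (402,215) put the centre at (0.4945, 0.2265), which matches the earlier value. I descend.

carry_out --commands '[{"delta_pos": [0,0.001,0.03],"delta_rot": [-0.001,0,0],"claw": 40},{"delta_pos": [0,0.0015,0.06],"delta_rot": [-0.002,-0.001,0],"claw": 40},{"delta_pos": [0,0.0015,0.09],"delta_rot": [-0.002,-0.001,0],"claw": 40},{"delta_pos": [0,0.0015,0.115],"delta_rot": [-0.002,-0.001,0],"claw": 40},{"delta_pos": [0,0.0015,0.13],"delta_rot": [-0.002,-0.001,0],"claw": 40},{"delta_pos": [0,0.0015,0.135],"delta_rot": [-0.002,-0.001,0],"claw": 40},{"delta_pos": [0,0.0015,0.135],"delta_rot": [-0.002,-0.001,0],"claw": 40}]' --force 80

```text
time: 14.38
eef_pos: [0.4947, 0.2258, 0.0585]
tcp_rot: [0.416, 0.909, 0.001, 0.002]
contact_force: [-0.3, 0.0, -0.6]
opening: 0.576
```

Run:
```python
from h import *
st()
go([.4915,0.2263,.042],.714)
```

```text
t 14.38 p [0.4947 0.2258 0.0585] psi 0.7118 tilt [0.0048 0.0009] F [-0.29  0.02 -0.56] M [-0.03 -0.01 -0.05] op 0.576 q [ 0.242  0.238  2.022 -0.     0.877 -0.47 ]
dpos [ 0.0025 -0.0022  0.0165] drot [ 0.0043  0.0025 -0.0022]
```

carry_out --commands '[{"delta_pos": [0,0,0.003],"delta_rot": [0.004,0.002,0],"claw": 40},{"delta_pos": [0,0,0.006],"delta_rot": [0.004,0.002,0],"claw": 40},{"delta_pos": [0,0,0.009],"delta_rot": [0.004,0.002,0],"claw": 40},{"delta_pos": [0,0,0.012],"delta_rot": [0.004,0.002,0],"claw": 40},{"delta_pos": [0,0,0.012],"delta_rot": [0.004,0.002,0],"claw": 40}]' --force 80

```text
time: 14.8
eef_pos: [0.4947, 0.2258, 0.0465]
tcp_rot: [0.416, 0.909, 0.0, 0.0]
contact_force: [-0.9, 0.6, -0.5]
opening: 0.576
```

Run:
```python
from h import *
st()
```

```text
t 14.8 p [0.4947 0.2258 0.0465] psi 0.7118 tilt [ 0.0004 -0.0002] F [-0.93  0.61 -0.54] M [0.01 0.05 0.03] op 0.576 q [ 0.242  0.261  2.022 -0.     0.859 -0.47 ]
```

carry_out --commands '[{"delta_pos": [0,0,0.0015],"delta_rot": [0,0,0],"claw": 40},{"delta_pos": [0,0,0.003],"delta_rot": [0,0,0],"claw": 40},{"delta_pos": [0,0,0.0045],"delta_rot": [0,0,0],"claw": 40},{"delta_pos": [0,0,0.0055],"delta_rot": [0,0,0],"claw": 40},{"delta_pos": [0,0,0.0055],"delta_rot": [0,0,0],"claw": 40}]' --force 60

```text
time: 15.22
eef_pos: [0.4944, 0.2258, 0.0406]
tcp_rot: [0.416, 0.909, -0.0, -0.0]
contact_force: [-0.4, 0.0, 0.3]
opening: 0.582
```

Run:
```python
from h import *
st()
im,d=ctrl.read_camera('scene'); cv2.imwrite('pics/s12.png',cv2.resize(im[150:260,330:450],None,fx=5,fy=5)[:,:,::-1])
```

```text
t 15.22 p [0.4944 0.2258 0.0406] psi 0.7118 tilt [-0.0002 -0.0003] F [-0.37  0.02  0.28] M [ 0.04 -0.02 -0.01] op 0.582 q [ 0.242  0.271  2.023 -0.     0.848 -0.47 ]
```

View pics/s12.png

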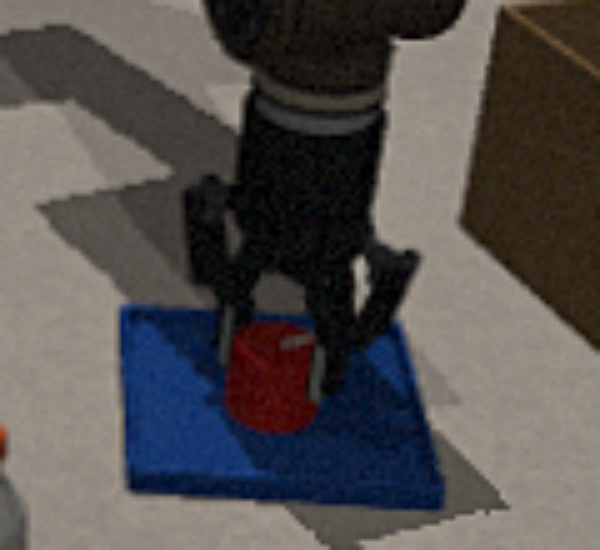

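The cap is just about on the tray floor and upright, with its base at about (272,420) in the crop. I lower it in fine steps until contact shows in the force.

carry_out --commands '[{"delta_pos": [0,0,0.0005],"delta_rot": [0,0,0],"claw": 40},{"delta_pos": [0,0,0.001],"delta_rot": [0,0,0],"claw": 40},{"delta_pos": [0,0,0.0015],"delta_rot": [0,0,0],"claw": 40},{"delta_pos": [0,0,0.002],"delta_rot": [0,0,0],"claw": 40},{"delta_pos": [0,0,0.002],"delta_rot": [0,0,0],"claw": 40}]' --force 60

```text
time: 15.68
eef_pos: [0.4948, 0.2258, 0.0403]
tcp_rot: [0.416, 0.909, -0.0, -0.0]
contact_force: [-4.4, -1.7, 8.8]
opening: 0.575
```

Run:
```python
from h import *
st()
```

```text
t 15.68 p [0.4948 0.2258 0.0403] psi 0.7121 tilt [-0.0006 -0.0007] F [-4.36 -1.66  8.82] M [-0.27  0.59 -0.01] op 0.575 q [ 2.420e-01  2.720e-01  2.022e+00 -1.000e-03  8.480e-01 -4.700e-01]
```

Contact is firm. I relax to the measured pose, lower the grip force, then open.

carry_out --commands '[{"delta_pos": [0,0,0.0002],"delta_rot": [0,0,0],"claw": 50},{"delta_pos": [0,0,0.0002],"delta_rot": [0,0,0],"claw": 55},{"delta_pos": [0,0,0.0002],"delta_rot": [0,0,0],"claw": 60},{"delta_pos": [0,0,0.0002],"delta_rot": [0,0,0],"claw": 63},{"delta_pos": [0,0,0.0002],"delta_rot": [0,0,0],"claw": 68},{"delta_pos": [0,0,0.0],"delta_rot": [0,0,0],"claw": 80},{"delta_pos": [0,0,0.0],"delta_rot": [0,0,0],"claw": 95},{"delta_pos": [0,0,0.0],"delta_rot": [0,0,0],"claw": 95}]' --force 20

```text
time: 16.35
eef_pos: [0.4949, 0.2258, 0.0403]
tcp_rot: [0.416, 0.909, -0.0, -0.0]
contact_force: [0.7, 0.4, -0.1]
opening: 0.949
```

Run:
```python
from h import *
st()
im,d=ctrl.read_camera('wrist'); cv2.imwrite('pics/w13.png',im[:,:,::-1])
st()
```

```text
t 16.35 p [0.4949 0.2258 0.0403] psi 0.7122 tilt [-0.0005 -0.0007] F [ 0.72  0.38 -0.14] M [0.   0.01 0.  ] op 0.949 q [ 2.420e-01  2.720e-01  2.022e+00 -1.000e-03  8.480e-01 -4.700e-01]
t 16.4 p [0.4949 0.2258 0.0403] psi 0.7121 tilt [-0.0005 -0.0007] F [-0.16 -0.56  0.07] M [ 0.02 -0.    0.01] op 0.952 q [ 2.420e-01  2.720e-01  2.022e+00 -1.000e-03  8.480e-01 -4.700e-01]
```

View pics/w13.png

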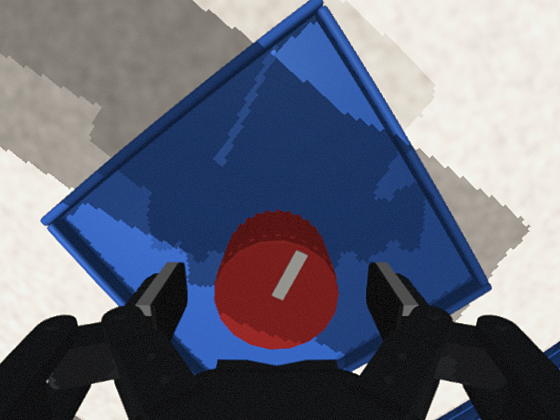

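The jaws at (165,290) and (390,290) are clear of the cap at (277,295), which stands top up in the tray. I retreat straight up.

carry_out --commands '[{"delta_pos": [0,0,-0.01],"delta_rot": [0,0,0],"claw": 100},{"delta_pos": [0,0,-0.025],"delta_rot": [0,0,0],"claw": 100},{"delta_pos": [0,0,-0.05],"delta_rot": [0,0,0],"claw": 100},{"delta_pos": [0,0,-0.08],"delta_rot": [0,0,0],"claw": 100},{"delta_pos": [0,0,-0.11],"delta_rot": [0,0,0],"claw": 100},{"delta_pos": [0,0,-0.14],"delta_rot": [0,0,0],"claw": 100},{"delta_pos": [0,0,-0.15],"delta_rot": [0,0,0],"claw": 100},{"delta_pos": [0,0,-0.15],"delta_rot": [0,0,0],"claw": 100}]'

```text
time: 17.07
eef_pos: [0.4971, 0.2265, 0.1948]
tcp_rot: [0.416, 0.909, 0.002, 0.003]
contact_force: [0.9, 0.0, 0.2]
opening: 0.997
```

Run:
```python
from h import *
st()
s=ctrl.get_state(); im,d=ctrl.read_camera('wrist'); cv2.imwrite('pics/w14.png',im[:,:,::-1])
P,u,v=cloud('wrist',d,eef=s['eef_pos'],quat=s['tcp_rot']);r,g,b=im[v,u].astype(int).T
red=(r>80)&(g<60)&(b<60)&(abs(P[:,0]-.49)<.06)&(abs(P[:,1]-.226)<.06);Q=P[red];print(red.sum(),np.percentile(Q[:,2],[2,50,98]),np.median(Q,axis=0))
im,d=ctrl.read_camera('scene'); cv2.imwrite('pics/s14.png',im[:,:,::-1])
im,d=ctrl.read_camera('top'); cv2.imwrite('pics/t14.png',im[:,:,::-1])
P,u,v=cloud('top',d)
for name,(a,bb,w) in dict(glue=(245,182,14),brush=(246,250,35),holder=(319,156,30),grey=(360,274,14),orange=(372,208,14)).items():
    k=(abs(u-a)<w)&(abs(v-bb)<w)&(P[:,2]>.012); q=P[k]; print(name,q.min(0).round(3),q.max(0).round(3))
```

```text
t 17.07 p [0.4971 0.2265 0.1948] psi 0.7122 tilt [0.0077 0.0014] F [0.89 0.05 0.22] M [-0.03 -0.02  0.03] op 0.997 q [ 2.420e-01  5.100e-02  1.947e+00 -1.000e-03  1.136e+00 -4.700e-01]
2552 [0.01650826 0.04728952 0.0486765 ] [0.49339284 0.22682319 0.04728952]
glue [ 0.629 -0.005  0.015] [0.676 0.04  0.126]
brush [ 0.367 -0.006  0.012] [0.535 0.039 0.028]
holder [ 0.702 -0.276  0.012] [ 0.782 -0.123  0.045]
grey [ 0.356 -0.353  0.012] [ 0.415 -0.301  0.051]
orange [ 0.56  -0.385  0.014] [ 0.611 -0.334  0.048]
```

View pics/w14.png

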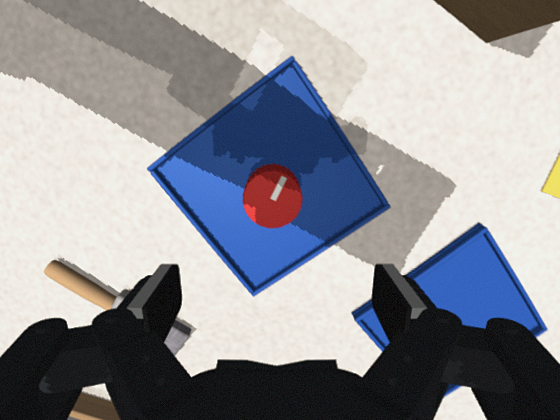

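View pics/s14.png

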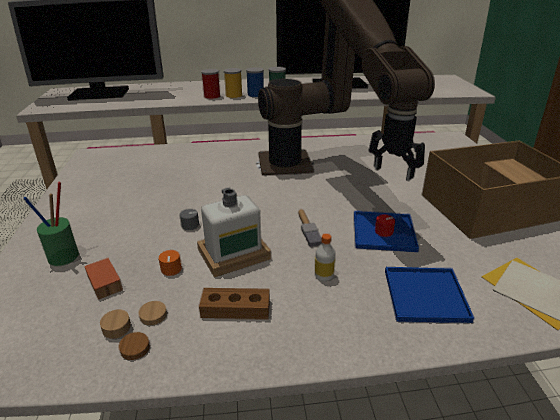

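The cap stands top up in the middle of the near tray, at wrist pixel (272,195), top at z = 0.0473 against 0.048 expected. The spout is bare at scene pixel (230,195), and the glue, brush and holder have not moved. I hand it in.

Run:
```python
from h import *
print(ctrl.sign_off())
```

```text
the job is handed in; nothing more can be done
None
```

The jug is open, and its red cap stands top up in the middle of the blue tray nearest the robot. The job was handed in at about 17 s, and `sign_off` gave no verdict.

- **Opening:** I gripped the cap and pushed until the spout bottomed out after about 21 mm. I then compressed the spring about 5 mm, at a measured vertical force of about 13 to 14 N. Holding that push, I turned the cap 1.46 rad anticlockwise, and it lifted off with no pull in any reading.
- **Placing:** I lowered the cap until the tray floor was felt at about 9 N, eased off, opened the jaws and retreated straight up.
- **Last checks:** The cap's top is at z = 0.047 m against 0.048 m expected. It is about 2 mm from the tray's centre. The spout is bare, and the glue bottle, brush and candle holder are within 1 mm of where they started. The robot was clear of everything.
- **Disagreements:**
  - While pressing, I measured a sideways force of up to about 7 N, and the tool drifted 1 to 2 mm sideways with up to about 14 mrad of tilt. The highest total force I read on the jug was about 15 N, well under 35 N.
  - The spout slid at about 2 N as measured, not 4 N; I put that down to sensor offset.
  - The grey cap's extent, as measured from above, read 8 mm longer on one side. It looks unmoved in the pictures and was never approached.

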